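# Slide the drip tray under the plank, beneath the sieve

### The job

The rinsed sieve will drip through the slatted plank: take the red drip tray by its grip, or push it, and slide it along the counter in under the plank until its basin is wholly beneath the plank and the whole sieve stands above the basin. Only the tongue with the grip stays out in front. Keep the tray on or very near the counter and clear of the plank's underside and end boards, do not bump the plank with the gripper, leave everything on the plank where it is, and let go of the tray.

Things in the scene. Friction and masses are not known exactly. Their poses are not given: they have to be found in the camera images.
- plank: Fixed pale hinoki plank of three slats running along its y, 150 mm deep (x) by 620 mm long (y), carried at both ends by upright boards 20 mm thick (inner faces at y = +-290 mm). Underside 46 mm, top 62 mm above the counter. Origin: on the counter under the plank's centre; x points to the back, so the front edge, where the tray goes in, is at x = -75 mm; z up. Between the end boards the space below is clear from front to back.
- tray_grip (a point): Centre of the drip tray's grip: an upright dark wooden block 36 mm along the tray's x, 16 mm thick (y), from 8 to 58 mm above the counter (this point is 33 mm up). It stands on a flat red tongue, 34 mm wide and 8 mm high, that sticks out in front of the basin. The axes are the tray's: x from the grip towards the basin, z up. Take it from above with the fingers on its two y faces. Loose, about 0.25 to 0.5 kg in all; it slides on the counter and is not attached to anything.
- tray_basin (a point): Centre of the drip tray's red open basin: 110 mm (x) by 150 mm (y), 28 mm high, flat bottom on the counter; this point is 14 mm up. Same axes as the grip; the grip's centre is 115 mm from here along -x.
- tray: The whole drip tray (basin, tongue and grip); origin on the counter under the basin's centre, same axes.
- corner_nl (a point): Outer corner of the basin on the grip side, left (tray x -55, y +75 mm), 14 mm up.
- corner_nr (a point): Outer corner of the basin on the grip side, right (tray x -55, y -75 mm), 14 mm up.
- corner_fl (a point): Outer corner of the basin on the far side, left (tray x +55, y +75 mm), 14 mm up.
- corner_fr (a point): Outer corner of the basin on the far side, right (tray x +55, y -75 mm), 14 mm up.
- sieve_mid (a point): Centre of the stainless steel drum sieve standing on the plank: open steel ring 80 mm across, 42 mm high with a wire mesh inside; this point is 21 mm above the plank's top. It may stand at any of four places along the plank, near the middle of the plank's depth (within 5 mm). Loose; leave it.
- bowl_low_mid (a point): Centre of the lower of two stoneware matcha bowls stacked rim to rim on the plank, dark grey, 108 mm across, 62 mm high. Loose; leave it.
- bowl_up_mid (a point): Centre of the upper bowl, upside down on the lower one, sand grey, 108 mm across, 62 mm high; the stack's top is 186 mm above the counter. Loose; leave it. Its yaw means nothing.
- whisk_mid (a point): Centre of the green ceramic whisk rest with its bamboo whisk on it (one piece), 62 mm across, 112 mm high, on the plank. Loose; leave it.
- canister_mid (a point): Centre of the aluminium canister with a black press button in its lid, 70 mm across, 103 mm high, on the plank. Loose; leave it.
Mind the look-alikes: they are no part of the job. Of the things that look like the tray, the middle-sized one is meant.

How it is judged:
By the outcome, as a careful person would: the job done as asked, in the order asked, and still so for the second after the job is handed in, with the robot touching nothing.
It also fails if it takes over 37 s, if anything falls off the work surface, if the arm or the gripper's body presses on something with over 40 N, if the wrist force passes 120 N, or if a joint passes its speed limit or range.

### The arm

A 7-joint arm with a two-finger parallel gripper is mounted at the origin on the work surface. World frame = base frame: x ahead of the robot, y to its left, z up, the work surface at z = 0. Lengths are in m, angles in rad, forces in N, time in s.
With the tool pointing down it reaches from about 0.375 to 0.925 m from the base axis. Payload 3.1 kg.
Tool frame: the origin (TCP) lies at the very end of the fingers, on their centre line; the grasp point (between the pads) lies 19 mm behind it; x points along the fingers, y is the direction in which the jaws open and shut, and the axes are right-handed (so a half turn about x gives the same grasp; the last joint's range is limited). The gripper opens to 85 mm and grips with 20 to 120 N. Pads are 22 mm wide; open, the fingers measure 114 mm over their backs; the gripper's body (76 mm by 85 mm) begins 54 mm behind the grasp point. The pads swing forward as they close: fully open they stand 13 mm farther back than shut.
Start: joints at [-1.251, 0.383, 0.044, 1.598, -0.018, 1.161, -0.05], TCP at [0.264, 0.594, 0.231] pointing down, gripper open.
Joint ranges: [-2.61, 2.61], [-0.41, 2.15], [-1.48, 1.57], [0, 2.5], [-1.57, 4.71], [0.05, 1.97], [-2.85, 2.85]. Speed limits (rad/s): [2.79, 2.79, 3.14, 3.14, 3.14, 3.14, 3.14].

### API

Orientations are given as a rotation vector (axis times angle).
In Python, from workcell import state, camera, calibration, job_done, find_in, outline_of gives the robot as it stands.
- The arm moves only by the tool send_rows, never from a script. Its argument "series" is a list of rows, each a list of 7 numbers: the shift along the world's x, y, z in units of 0.03 m (1.0 is 0.03 m), then the turn, a rotation vector about the world's x, y, z in units of 6 degrees (1.0 is 6 degrees), then the opening, from -1 (shut) to 1 (fully open), so that 0 is half open. In form: [[dx, dy, dz, wx, wy, wz, claw], ...]. A call has 1 to 20 rows; each row shifts and turns the commanded pose from where the row before left it; what a row does not reach is not made up. A row lasts 1/10 s, in which the tool goes at most 50 mm and 8.59 degrees, less where a joint would pass 70% of its speed; a pose out of reach is approached as far as the arm can. A call with a number of a shift or a turn outside -1 to 1 is refused whole. A call with a gripper value outside its range is refused whole. The fingers move at their own pace and stop on an object; the grip force is fixed at half the most. Time passes only in rows, so rows that do not move let the fingers close. It gives the time, the measured TCP pose, the force and the opening at its end, in the units of the state.
- state(): the state, without advancing time (a new reading comes with each control period).
- camera(name): name is "side" or "top"; returns the picture (400x640x3 uint8, red, green, blue); there is no depth.
- calibration(name): a dict with "K" (3x3 intrinsics, pixels), "distortion" ([k1, k2, p1, p2, k3] as OpenCV has them; the pictures are not rectified), "extrinsics" (4x4, takes a point from world to camera coordinates). Camera axes: x right, y down, z forward; pixel columns grow to the right and rows downward; lengths in m; the calibration is good to about 2 mm. A picture is of the moment at which its call begins. calibration takes no time and is no camera call.
- job_done(): hands the job in, once; it reports no verdict.
Trained networks look in the newest picture that a camera, given by its name, has taken for a name from the list of things; names that differ only in an ending like _2 or _b are one class to them, and where a whole thing is asked for, a point or a joint stands for the part that bears it (a point fixed in the world has none). Each returns a list of dicts, best first, with "score" (0 to 1); they miss things now and then, are a little off and sometimes report something else, mostly with a low value. They report only what shows in the picture. A call takes as long as a camera call. They do not tell look-alikes from the thing itself.
- find_in(camera, label): "extent" ([left, top, width, height] in pixels, round what is visible of it).
- outline_of(camera, label): "mask" (400x640 bool, what is visible of it) and "extent" ([left, top, width, height] in pixels, round what is visible of it).
The state is a dict: "time": time; "joint_pos": joint angles; "qvel": joint speeds; "joint_torque": joint torques, N m; "tool_pos": TCP position; "ee_rot": TCP orientation; "ft_force": force on the tool from outside, world axes, zero at the start; "wrist_torque": the same for the moment, N m; "grip_width": finger opening in m.
Only numpy, scipy, OpenCV 4.12 (cv2) and the standard library are available. Lean on these libraries where they do the work, as an engineer would, in place of code of your own. Each camera call takes 0.05 s, during which the arm holds its last target.

## Working session

There is one attempt and no reset: what is moved stays moved. The work goes in short steps, Python scripts to look and compute and a tool call to move; the robot and the scene stay as the last step left them, time stands still between calls to the robot, and variables do not carry over. Pictures are saved under pics/ and viewed, and the job is handed in when it is done.

Besides the shell and the picture viewer there is one more tool, called after "Emit:" as name(argument=value, ...), one argument or row to a line, values as JSON. send_rows: Moves the arm, as the interface text tells. Its arguments: {"type":"object","properties":{"series":{"type":"array","items":{"type":"array","items":{"type":"number"}}}},"required":["series"]}

```bash
mkdir -p pics; ls; python3 - <<'E'
from workcell import *
import cv2
s=state();print(s)
for c in("side","top"):
    im=camera(c);cv2.imwrite(f"pics/{c}0.png",im[:,:,::-1]);k=calibration(c);print(c,k)
    for l in("plank","tray","tray_grip","tray_basin","sieve_mid"):
        for r in find_in(c,l)[:4]:print(c,l,round(r["score"],2),r["extent"])
print(state()["time"])
E
```

```text
pics
{'time': 0.0, 'joint_pos': array([-1.25078647,  0.38384398,  0.04383948,  1.5995612 , -0.01793458,
        1.16117554, -0.0498614 ]), 'qvel': array([ 0.00020914,  0.00133025, -0.00108718,  0.00012445,  0.00055595,
       -0.0002301 ,  0.00064445]), 'joint_torque': array([-5.25444157e-04, -4.33453774e+01,  1.02390435e+00, -2.49514657e+01,
        1.04908660e-02,  1.12673358e-02,  6.83798405e-06]), 'tool_pos': array([0.26336545, 0.59323907, 0.22988734]), 'ee_rot': array([ 0.32563348,  1.54628196, -0.32967853]), 'ft_force': array([-0.01994763, -0.34231083,  0.00887446]), 'wrist_torque': array([ 0.02905119, -0.04214837,  0.01347752]), 'grip_width': 0.0852085307615147}
side {'K': array([[423.71173614,   0.        , 315.73420886],
       [  0.        , 423.71173614, 201.04745394],
       [  0.        ,   0.        ,   1.        ]]), 'distortion': array([-0.00884783,  0.        ,  0.        ,  0.        ,  0.        ]), 'extrinsics': array([[-0.96477826, -0.26245753,  0.01785946,  0.56080298],
       [-0.19963168,  0.68623901, -0.69944493,  0.23999894],
       [ 0.17131873, -0.67837458
[... 996 characters left out ...]
[-9.86284707e-01,  1.49434038e-02, -1.64375092e-01,
         6.03137051e-01],
       [ 1.64343305e-01, -3.33925097e-03, -9.86397550e-01,
         8.87738707e-01],
       [ 0.00000000e+00,  0.00000000e+00,  0.00000000e+00,
         1.00000000e+00]])}
top plank 0.72 [147.6, 118.0, 264.5, 79.7]
top tray 0.81 [315.4, 200.1, 61.5, 84.5]
top tray 0.78 [415.2, 211.1, 98.4, 119.9]
top tray 0.74 [430.0, 111.0, 56.3, 57.3]
top tray_grip 0.96 [312.5, 203.6, 64.0, 77.7]
top tray_grip 0.7 [415.4, 213.9, 97.5, 117.8]
top tray_grip 0.57 [436.7, 113.4, 47.7, 54.7]
top tray_basin 0.94 [434.0, 115.7, 52.4, 50.8]
top tray_basin 0.88 [314.2, 203.0, 63.0, 82.4]
top tray_basin 0.84 [414.1, 211.5, 95.7, 122.1]
0.6
```

View pics/side0.png

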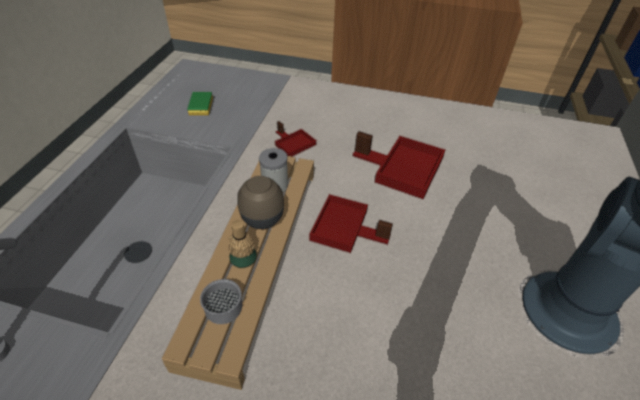

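View pics/top0.png

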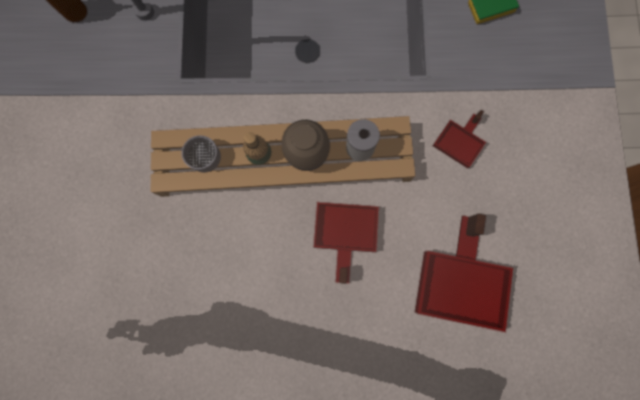

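The three red trays show up in both views. The middle-sized one is at about (345, 230) in the top view, with its grip towards the robot. The sieve is at (201, 153), near the plank's left (+y) end. Next I'll fit the poses against masks.

```bash
cat > h.py <<'E'
import numpy as np,cv2
from workcell import *
from scipy.optimize import minimize
CAL={c:calibration(c) for c in("side","top")}
def proj(c,P):
    k=CAL[c];E=k["extrinsics"];rv=cv2.Rodrigues(E[:3,:3])[0]
    return cv2.projectPoints(np.asarray(P,float).reshape(-1,3),rv,E[:3,3],k["K"],k["distortion"])[0].reshape(-1,2)
def tf(p,P):
    x,y,t=p;c,s=np.cos(t),np.sin(t);P=np.asarray(P,float)
    return np.c_[x+c*P[:,0]-s*P[:,1],y+s*P[:,0]+c*P[:,1],P[:,2]]
def box(x0,x1,y0,y1,z0,z1):
    return np.array([[x,y,z] for x in(x0,x1) for y in(y0,y1) for z in(z0,z1)])
def cyl(r,z0,z1):
    a=np.linspace(0,2*np.pi,40);return np.array([[r*np.cos(t),r*np.sin(t),z] for t in a for z in(z0,z1)])
BASIN=box(-.055,.055,-.075,.075,0,.028);TONGUE=box(-.133,-.05,-.017,.017,0,.008);GRIP=box(-.133,-.097,-.008,.008,.008,.058)
PLANK=box(-.075,.075,-.31,.31,.046,.062)
def sil(c,p,parts):
    S=4;m=np.zeros((400*S//2,640*S//2),np.uint8);
    for q in parts:
        h=cv2.convexHull(proj(c,tf(p,q)).astype(np.float32))
        cv2.fillConvexPoly(m,np.round(((h+.5)*2-.5)*16).astype(np.int32),255,shift=4)
    return cv2.resize(m,(640,400),interpolation=cv2.INTER_AREA)/255.
def red(im):
    i=im.astype(int);return (i[:,:,0]>60)&(i[:,:,0]>2*i[:,:,1])&(i[:,:,0]>2*i[:,:,2])
def fit(p0,masks,parts,ign=None):
    def cost(p):
        e=0
        for c,m in masks.items():
            w=1 if ign is None or c not in ign else ~ign[c]
            e+=(w*np.abs(sil(c,p,parts)-m)).sum()
        return e
    best=None
    for k in range(3):
        r=minimize(cost,p0,method="Nelder-Mead",options=dict(initial_simplex=np.array(p0)+np.array([[0,0,0],[.012,0,0],[0,.012,0],[0,0,.1]])/(1+k),xatol=1e-4,fatol=.05));p0=r.x
    return r.x,r.fun
E
cat > m.py <<'E'
from h import *
ims={c:cv2.imread(f"pics/{c}0.png")[:,:,::-1] for c in("side","top")}
box_r={"side":(300,190,85,66),"top":(308,196,76,92)}
M={}
for c in ims:
    x,y,w,h=box_r[c];m=np.zeros((400,640),bool);m[y:y+h,x:x+w]=red(ims[c])[y:y+h,x:x+w];M[c]=m
    print(c,m.sum())
ig={}
for use in(("side","top"),("side",),("top",)):
  # dark grip pixels ignored: region of the projected grip
  p0=np.array([.42,-.11,0.]) 
  for it in range(2):
    ig={c:sil(c,p0,[GRIP])>0 for c in use} if it else None
    p0,f=fit(p0,{c:M[c] for c in use},[BASIN,TONGUE],ig)
  print("tray",use,p0.round(4),f)
  if len(use)==2: T=p0
np.save("tray.npy",T)
PM={}
for c in ims:
    camera(c);r=outline_of(c,"plank");PM[c]=r[0]["mask"];print(c,r[0]["score"],r[0]["extent"])
    r=outline_of(c,"sieve_mid")
    for q in r[:2]:print("sieve",c,q["score"],q["extent"])
    if r:np.save(f"sv_{c}.npy",r[0]["mask"])
    np.save(f"pl_{c}.npy",PM[c])
E
python3 m.py
```

```text
side 2300
top 2497
tray ('side', 'top') [ 0.5484 -0.1    -0.0587] 1108.6431372549018
tray ('side',) [ 0.5472 -0.1009 -0.0529] 286.6235294117647
tray ('top',) [ 0.5462 -0.1016 -0.0933] 823.2549019607844
side 0.79 [158.3, 153.2, 156.2, 237.3]
sieve side 0.83 [201.4, 278.0, 38.9, 44.3]
top 0.79 [147.3, 115.1, 267.6, 82.3]
sieve top 0.65 [184.7, 135.0, 35.6, 38.3]
```

```bash
python3 - <<'E'
import cv2
im=cv2.imread("pics/top0.png")
cv2.imwrite("pics/top_pl.png",cv2.resize(im[105:205,140:425],None,fx=2.8,fy=2.8,interpolation=cv2.INTER_CUBIC))
im=cv2.imread("pics/side0.png")
cv2.imwrite("pics/side_pl.png",cv2.resize(im[145:395,155:405],None,fx=2.3,fy=2.3,interpolation=cv2.INTER_CUBIC))
E
```

```text
(no output)
```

View pics/top_pl.png

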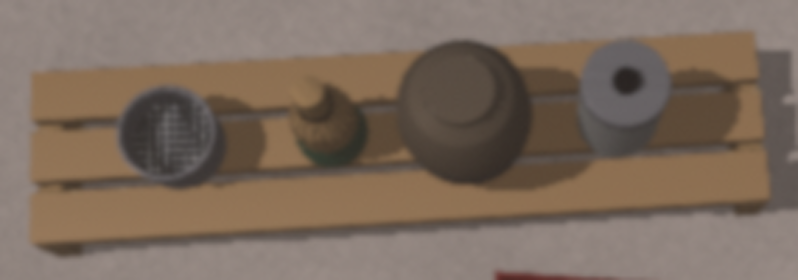

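View pics/side_pl.png

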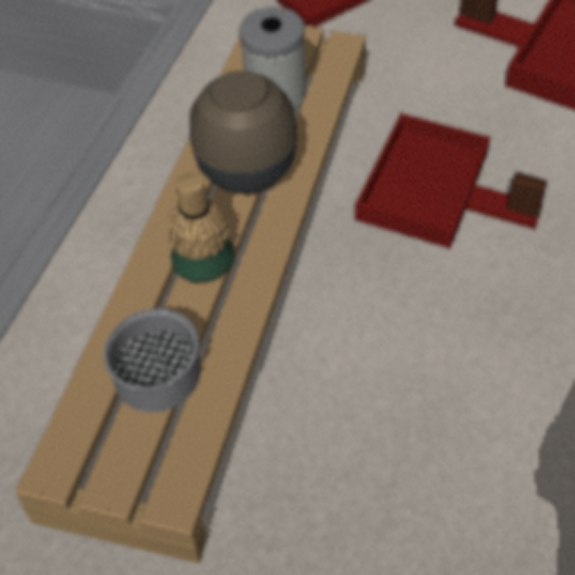

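```bash
cat > pl.py <<'E'
from h import *
from scipy.optimize import least_squares
o=lambda L,s,ox,oy:np.array([((u+.5)/s-.5+ox,(v+.5)/s-.5+oy) for u,v in L])
top=o([(33,73),(32,243),(768,201),(755,33)],2.8,140,105)
side=o([(200,530),(22,490),(365,38)],2.3,155,145)
C=np.array([[.075,.31,.062],[-.075,.31,.062],[-.075,-.31,.062],[.075,-.31,.062]])
Cs=C[[1,0,2]]
def res(p,use=("t","s")):
    r=[]
    if "t" in use:r.append((proj("top",tf(p,C))-top).ravel())
    if "s" in use:r.append((proj("side",tf(p,Cs))-side).ravel())
    return np.concatenate(r)
for u in("ts","t","s"):
    r=least_squares(res,[.7,.05,0],args=(u,));print(u,r.x.round(4),r.fun.reshape(-1,2).round(1).tolist())
    if u=="ts":P=r.x
np.save("plank.npy",P);T=np.load("tray.npy")
for c in("side","top"):
    im=cv2.imread(f"pics/{c}0.png");k=2
    im=cv2.resize(im,None,fx=2,fy=2,interpolation=cv2.INTER_CUBIC)
    for p,q in((P,PLANK),(T,BASIN),(T,TONGUE),(T,GRIP)):
        pts=(proj(c,tf(p,q))+.5)*2-.5
        for i in range(8):
            for b in(1,2,4):
                if not i&b:cv2.line(im,tuple(np.round(pts[i]).astype(int)),tuple(np.round(pts[i|b]).astype(int)),(255,255,0),1,cv2.LINE_AA)
    x,y=(300,230) if c=="side" else (280,200)
    cv2.imwrite(f"pics/ov_{c}.png",im[y:y+560,x:x+620])
E
python3 pl.py
```

```text
ts [0.7169 0.0464 0.0502] [[-0.9, 0.7], [-0.8, 1.8], [1.7, -0.1], [0.1, -0.8], [-1.1, 0.5], [-1.1, -0.2], [1.5, -2.3]]
t [0.718  0.0466 0.0437] [[-0.7, -0.6], [-1.1, 0.5], [1.5, 0.3], [0.3, -0.4]]
s [0.7172 0.0467 0.0575] [[-0.0, 0.6], [-0.4, 0.4], [0.6, -2.5]]
```

View pics/ov_side.png

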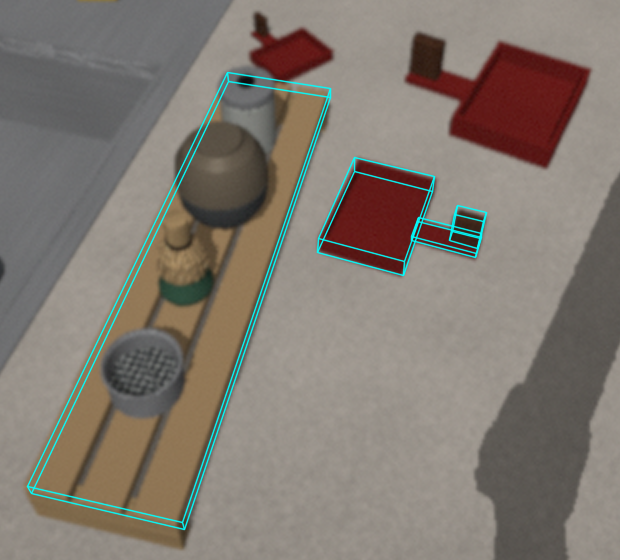

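View pics/ov_top.png

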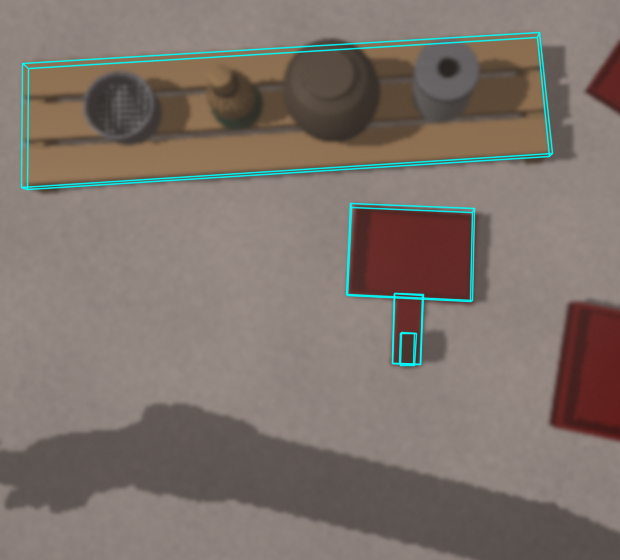

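Both overlays match, and the tray and plank lie within about 2 mm. Now the sieve.

```bash
cat > sv.py <<'E'
from h import *
P=np.load("plank.npy");T=np.load("tray.npy");S=cyl(.04,.062,.104)
m={c:np.load(f"sv_{c}.npy") for c in("side","top")}
for u in(("side","top"),("side",),("top",)):
    p,f=fit(np.array([.72,.27,0]),{c:m[c] for c in u},[S]);
    c,s=np.cos(P[2]),np.sin(P[2]);d=p[:2]-P[:2];l=[c*d[0]+s*d[1],-s*d[0]+c*d[1]]
    print(u,p[:2].round(4),f,"plank frame",np.round(l,4))
    if len(u)==2:np.save("sieve.npy",p)
p=np.load("sieve.npy")
out=[]
for c in("top","side"):
    im=cv2.resize(cv2.imread(f"pics/{c}0.png"),None,fx=3,fy=3,interpolation=cv2.INTER_CUBIC)
    for z in(.062,.104):
        q=(proj(c,cyl(.04,z,z)+[p[0],p[1],0])+.5)*3-.5
        cv2.polylines(im,[np.round(q).astype(int)],True,(255,255,0),1)
    u,v=(proj(c,[[p[0],p[1],.08]])[0]*3).astype(int);out.append(im[v-150:v+150,u-150:u+150])
cv2.imwrite("pics/sv.png",np.hstack(out))
def rel(p):
    c,s=np.cos(P[2]),np.sin(P[2]);d=p[:2]-P[:2];return np.round([c*d[0]+s*d[1],-s*d[0]+c*d[1]],4)
print("tray in plank",rel(T))
E
python3 sv.py
```

```text
('side', 'top') [0.714  0.2303] 232.39215686274508 plank frame [0.0063 0.1838]
('side',) [0.7149 0.2295] 111.33725490196078 plank frame [0.0072 0.183 ]
('top',) [0.7124 0.2301] 110.5529411764706 plank frame [0.0048 0.1837]
tray in plank [-0.1756 -0.1377]
```

View pics/sv.png

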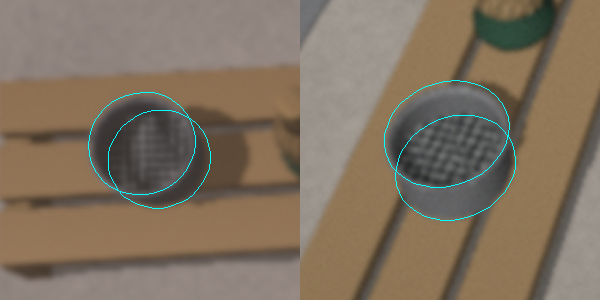

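```bash
cat > tool.py <<'E'
from h import *
s=state();R=cv2.Rodrigues(s["ee_rot"])[0];T=np.load("tray.npy")
print("x",R[:,0].round(3),"y",R[:,1].round(3),"pos",s["tool_pos"].round(4),"F",s["ft_force"].round(1),s["grip_width"],s["time"])
ang=np.degrees(np.arctan2(R[1,1],R[0,1]));print("yaw of jaw axis",ang)
P=np.load("plank.npy")
g=T[:2]-.115*np.array([np.cos(T[2]),np.sin(T[2])]);print("grip",g,"yaw",np.degrees(T[2]))
print("want jaw yaw",np.degrees(T[2])+90,"or -90"); print("plank",P,np.degrees(P[2]))
E
python3 tool.py
```

```text
x [-0.  0. -1.] y [0.406 0.914 0.   ] pos [0.2637 0.5941 0.2313] F [-0.6  0.5  0.7] 0.08541784962265289 0.9
yaw of jaw axis 66.06326480289574
grip [ 0.4336054  -0.09322338] yaw -3.3622135824710684
want jaw yaw 86.63778641752893 or -90
plank [0.71688121 0.04642347 0.05023192] 2.878076866528799
```

Emit:
send_rows(
  series=[
    [0.4,-0.95,0,0,0,0.17,1],
    [0.4,-0.95,0,0,0,0.17,1],
    [0.4,-0.95,0,0,0,0.17,1],
    [0.4,-0.95,0,0,0,0.17,1],
    [0.4,-0.95,0,0,0,0.17,1],
    [0.4,-0.95,0,0,0,0.17,1],
    [0.4,-0.95,0,0,0,0.17,1],
    [0.4,-0.95,0,0,0,0.17,1],
    [0.4,-0.95,0,0,0,0.17,1],
    [0.4,-0.95,0,0,0,0.17,1],
    [0.15,-0.95,0,0,0,0.17,1],
    [0.15,-0.95,0,0,0,0.17,1],
    [0.15,-0.95,0,0,0,0.17,1],
    [0.15,-0.95,0,0,0,0.17,1],
    [0.15,-0.95,0,0,0,0.17,1],
    [0.15,-0.95,0,0,0,0.17,1],
    [0.15,-0.95,0,0,0,0.17,1],
    [0.15,-0.95,0,0,0,0.17,1],
    [0.15,-0.95,0,0,0,0.17,1],
    [0.15,-0.95,0,0,0,0.17,1],
  ],
)

```text
time: 2.9
tool_pos: [0.4289, 0.0229, 0.2316]
ee_rot: [0.048, 1.569, -0.047]
ft_force: [0.2, 0.1, -0.5]
grip_width: 0.0854
```

Emit:
send_rows(
  series=[
    [0.02,-0.9,-0.6,0,0,0,1],
    [0.02,-0.9,-0.6,0,0,0,1],
    [0.02,-0.9,-0.6,0,0,0,1],
    [0.02,-0.9,-0.6,0,0,0,1],
    [0,-0.3,-0.6,0,0,0,1],
    [0,0,-0.6,0,0,0,1],
    [0,0,0,0,0,0,1],
  ],
)

```text
time: 3.6
tool_pos: [0.4289, -0.0933, 0.1215]
ee_rot: [0.049, 1.575, -0.05]
ft_force: [-0.8, 0.0, -0.0]
grip_width: 0.0856
```

```bash
python3 tool.py; python3 - <<'E'
from h import *
out=[]
for c in("top","side"):
    im=camera(c)[:,:,::-1]
    out.append(cv2.resize(im[170:320,290:460] if c=="top" else im[120:270,290:460],None,fx=2.3,fy=2.3,interpolation=cv2.INTER_CUBIC))
cv2.imwrite("pics/a1.png",np.hstack(out))
E
```

```text
x [-0.005 -0.001 -1.   ] y [ 0.063  0.998 -0.001] pos [ 0.4289 -0.0933  0.1215] F [-0.8  0.  -0. ] 0.08561585780058337 3.6
yaw of jaw axis 86.38100951323807
grip [ 0.4336054  -0.09322338] yaw -3.3622135824710684
want jaw yaw 86.63778641752893 or -90
plank [0.71688121 0.04642347 0.05023192] 2.878076866528799
```

View pics/a1.png

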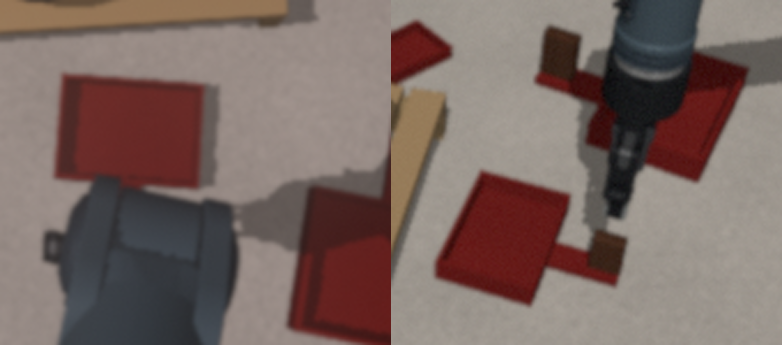

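The gripper is above the grip. In the side view the fingers end at (615, 215) of the crop, in line with the block. I'll descend and close.

Emit:
send_rows(
  series=[
    [0,0,-0.6,0,0,0,1],
    [0,0,-0.6,0,0,0,1],
    [0,0,-0.6,0,0,0,1],
    [0,0,-0.6,0,0,0,1],
    [0,0,-0.6,0,0,0,1],
    [0,0,-0.25,0,0,0,1],
    [0,0,0,0,0,0,0],
    [0,0,0,0,0,0,-1],
    [0,0,0,0,0,0,-1],
    [0,0,0,0,0,0,-1],
    [0,0,0,0,0,0,-1],
    [0,0,0,0,0,0,-1],
    [0,0,0,0,0,0,-1],
  ],
)

```text
time: 5.0
tool_pos: [0.4319, -0.093, 0.0266]
ee_rot: [0.049, 1.569, -0.048]
ft_force: [-0.9, -0.1, 6.5]
grip_width: 0.0152
```

Gripped, with a 15.2 mm opening. I'll slide sideways along the front of the plank, turning to the plank's yaw.

Emit:
send_rows(
  series=[
    [0,0.2,0,0,0,0.05,-1],
    [0,0.4,0,0,0,0.05,-1],
    [0,0.6,0,0,0,0.05,-1],
    [0,0.6,0,0,0,0.05,-1],
    [0,0.6,0,0,0,0.05,-1],
    [0,0.6,0,0,0,0.05,-1],
    [0,0.6,0,0,0,0.05,-1],
    [0,0.6,0,0,0,0.05,-1],
    [0,0.6,0,0,0,0.05,-1],
    [0,0.6,0,0,0,0.05,-1],
    [0,0.6,0,0,0,0.06,-1],
    [0,0.6,0,0,0,0.06,-1],
    [0,0.6,0,0,0,0.06,-1],
    [0,0.6,0,0,0,0.06,-1],
    [0,0.6,0,0,0,0.05,-1],
    [0,0.6,0,0,0,0.05,-1],
    [0,0.6,0,0,0,0.05,-1],
    [0,0.6,0,0,0,0.05,-1],
    [0,0.4,0,0,0,0.05,-1],
    [0,0,0,0,0,0,-1],
  ],
)

```text
time: 7.0
tool_pos: [0.4321, 0.2273, 0.0266]
ee_rot: [-0.033, 1.568, 0.036]
ft_force: [0.5, 1.6, 4.4]
grip_width: 0.015
```

```bash
python3 tool.py; python3 - <<'E'
from h import *
for c in("top","side"):
    im=camera(c)[:,:,::-1];cv2.imwrite(f"pics/{c}2.png",im)
E
```

```text
x [ 0.002  0.002 -1.   ] y [-0.044  0.999  0.002] pos [0.4321 0.2273 0.0266] F [0.5 1.6 4.4] 0.015007324428386625 7.0
yaw of jaw axis 92.51203269807215
grip [ 0.4336054  -0.09322338] yaw -3.3622135824710684
want jaw yaw 86.63778641752893 or -90
plank [0.71688121 0.04642347 0.05023192] 2.878076866528799
```

View pics/top2.png

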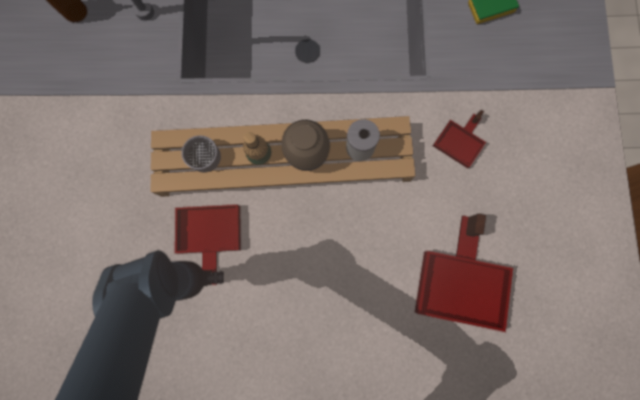

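View pics/side2.png

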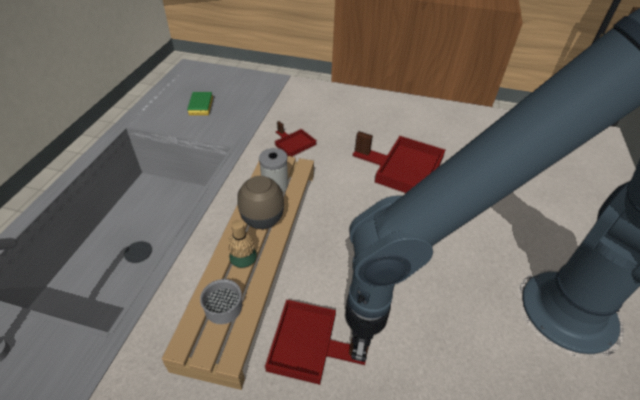

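The tray followed the gripper and now lies in front of the sieve, with its basin at about (208, 230) in the top view. Refitting its pose.

```bash
cat > refit.py <<'E'
from h import *
import sys
n=sys.argv[1]
P=np.load("plank.npy");S=np.load("sieve.npy")
s=state();g=s["tool_pos"];p0=np.array([g[0]+.117,g[1]+.005,.045])
if len(sys.argv)>2:p0=np.array(eval(sys.argv[2]))
def rel(p):
    c,s=np.cos(P[2]),np.sin(P[2]);d=p[:2]-P[:2];return np.round([c*d[0]+s*d[1],-s*d[0]+c*d[1]],4)
def redm(im):
    i=im.astype(int);return (i[:,:,0]>40)&(i[:,:,0]>1.6*i[:,:,1])&(i[:,:,0]>1.6*i[:,:,2])
M={};ig={}
for c in("side","top"):
    im=cv2.imread(f"pics/{c}{n}.png")[:,:,::-1];near=cv2.dilate((sil(c,p0,[BASIN])>0).astype(np.uint8),np.ones((25,25)))>0
    M[c]=redm(im)&near
    ig[c]=~near|(sil(c,p0,[box(-.16,-.075,-.06,.06,0,.1)])>0)|(sil(c,P,[PLANK])>0)
for u in(("side","top"),("side",),("top",)):
    p,f=fit(p0,{c:M[c] for c in u},[BASIN,TONGUE],ig);print(u,p.round(4),round(f),"in plank",rel(p),"yaw rel deg",np.degrees(p[2]-P[2]).round(2))
E
python3 refit.py 2
```

```text
('side', 'top') [0.5463 0.2319 0.0345] 473 in plank [-0.161   0.1938] yaw rel deg -0.9
('side',) [0.5466 0.2318 0.0312] 201 in plank [-0.1608  0.1937] yaw rel deg -1.09
('top',) [0.5453 0.231  0.0242] 251 in plank [-0.1621  0.1929] yaw rel deg -1.49
```

Emit:
send_rows(
  series=[
    [0.2,0,0,0,0,0.05,-1],
    [0.3,-0.02,0,0,0,0.05,-1],
    [0.4,-0.02,0,0,0,0.05,-1],
    [0.4,-0.02,0,0,0,0,-1],
    [0.4,-0.02,0,0,0,0,-1],
    [0.4,-0.02,0,0,0,0,-1],
    [0.4,0,0,0,0,0,-1],
    [0.4,0,0,0,0,0,-1],
    [0.4,0,0,0,0,0,-1],
    [0.4,0,0,0,0,0,-1],
    [0.4,0,0,0,0,0,-1],
    [0.4,0,0,0,0,0,-1],
    [0.4,0,0,0,0,0,-1],
    [0.3,0,0,0,0,0,-1],
    [0.2,0,0,0,0,0,-1],
    [0.07,0,0,0,0,0,-1],
    [0,0,0,0,0,0,-1],
    [0,0,0,0,0,0,-1],
  ],
)

```text
time: 8.9
tool_pos: [0.5912, 0.2236, 0.0265]
ee_rot: [-0.045, 1.579, 0.048]
ft_force: [-7.7, -0.9, 14.5]
grip_width: 0.0152
```

```bash
python3 - <<'E'
from h import *
print(state()["tool_pos"],state()["time"])
out=[]
for c in("top","side"):
    im=camera(c)[:,:,::-1];cv2.imwrite(f"pics/{c}3.png",im)
    out.append(cv2.resize(im[110:290,100:300] if c=="top" else im[220:400,150:350],None,fx=2,fy=2.,interpolation=cv2.INTER_CUBIC))
cv2.imwrite("pics/a3.png",np.hstack(out))
E
```

```text
[0.59116343 0.22357645 0.02652802] 8.9
```

View pics/a3.png

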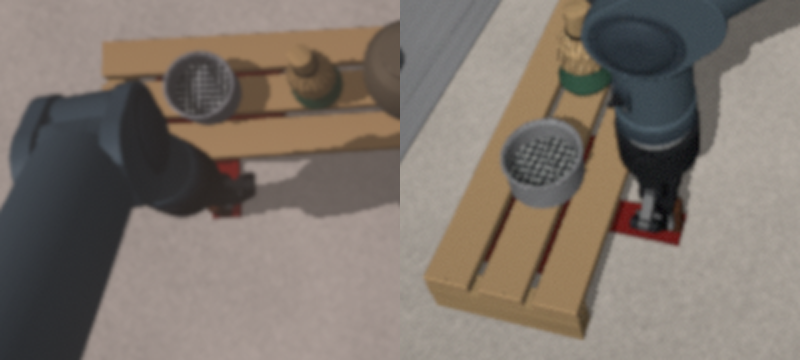

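The tray is gripped and mostly in: the TCP moved 159 of the 164 mm, against friction and a downward press. I'll ease the press by 3 mm and nudge in about 5 mm more.

Emit:
send_rows(
  series=[
    [0,0,0.1,0,0,0,-1],
    [0.1,0,0,0,0,0,-1],
    [0.05,0,0,0,0,0,-1],
    [0,0,0,0,0,0,-1],
    [0,0,0,0,0,0,-1],
  ],
)

```text
time: 9.5
tool_pos: [0.5992, 0.2215, 0.0278]
ee_rot: [-0.046, 1.572, 0.044]
ft_force: [-0.3, 0.0, -4.3]
grip_width: 0.015
```

Emit:
send_rows(
  series=[
    [0,0,-0.05,0,0,0,-1],
    [0,0,0,0,0,0,-1],
    [0,0,0,0,0,0,-0.6],
    [0,0,0,0,0,0,0],
    [0,0,0,0,0,0,0.8],
    [0,0,0,0,0,0,1],
    [0,0,0,0,0,0,1],
    [0,0,0,0,0,0,1],
    [0,0,0,0,0,0,1],
    [0,0,0.3,0,0,0,1],
    [0,0,0.5,0,0,0,1],
    [0,0,0.7,0,0,0,1],
    [0,0,0.8,0,0,0,1],
    [0,0,0.8,0,0,0,1],
    [-0.6,0,0.5,0,0,0,1],
    [-0.9,0,0.5,0,0,0,1],
    [-0.9,0,0.2,0,0,0,1],
    [-0.9,0,0,0,0,0,1],
    [-0.9,0,0,0,0,0,1],
    [0,0,0,0,0,0,1],
  ],
)

```text
time: 11.5
tool_pos: [0.4701, 0.2224, 0.1569]
ee_rot: [-0.046, 1.573, 0.048]
ft_force: [-0.2, -0.0, -0.3]
grip_width: 0.0854
```

Emit:
send_rows(
  series=[
    [0,-0.9,0.3,0,0,0,1],
    [0,-0.9,0.3,0,0,0,1],
    [0,-0.9,0.3,0,0,0,1],
    [0,-0.9,0,0,0,0,1],
    [0,-0.9,0,0,0,0,1],
    [0,-0.9,0,0,0,0,1],
    [0,-0.9,0,0,0,0,1],
    [0,-0.9,0,0,0,0,1],
    [0,0,0,0,0,0,1],
  ],
)

```text
time: 12.4
tool_pos: [0.4747, 0.0009, 0.1847]
ee_rot: [-0.039, 1.568, 0.038]
ft_force: [-0.9, 0.3, 0.3]
grip_width: 0.0858
```

```bash
python3 - <<'E'
from h import *
print(state()["tool_pos"],state()["time"])
P=np.load("plank.npy")
out=[]
for c in("top","side"):
    im=camera(c)[:,:,::-1].copy();cv2.imwrite(f"pics/{c}4.png",im)
    x,y=(100,100) if c=="top" else (150,220)
    out.append(cv2.resize(im[y:y+180,x:x+200],None,fx=2,fy=2.,interpolation=cv2.INTER_CUBIC))
cv2.imwrite("pics/a4.png",np.hstack(out))
E
```

```text
[0.47469919 0.00089013 0.18465571] 12.4
```

View pics/a4.png

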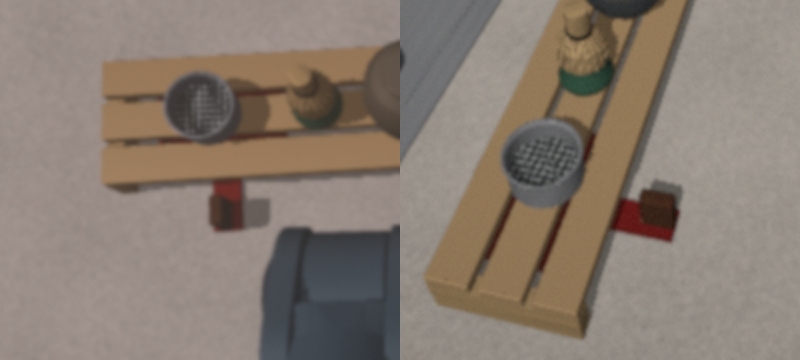

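View pics/top4.png

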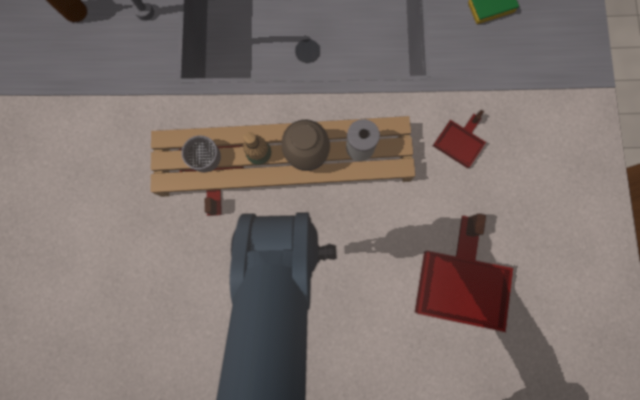

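The tray is released with only its tongue and grip out in front. Red basin shows through the slats around the sieve. I'll check the final pose from the tongue and grip pixels and confirm that nothing on the plank moved.

```bash
cat > fin.py <<'E'
from h import *
P=np.load("plank.npy");S=np.load("sieve.npy")
def rel(p):
    c,s=np.cos(P[2]),np.sin(P[2]);d=p[:2]-P[:2];return np.round([c*d[0]+s*d[1],-s*d[0]+c*d[1]],4)
M={};W={}
I={c:(cv2.imread(f"pics/{c}4.png")[:,:,::-1].astype(int),cv2.imread(f"pics/{c}0.png")[:,:,::-1].astype(int)) for c in("side","top")}
p0=np.array([.712,.229,.05])
for c in I:
    i=I[c][0]
    near=cv2.dilate((sil(c,p0,[TONGUE,GRIP])>0).astype(np.uint8),np.ones((13,13)))>0
    pl=cv2.dilate((sil(c,P,[PLANK])>0).astype(np.uint8),np.ones((3,3)))>0
    redd=(i[:,:,0]>1.35*i[:,:,1])&(i[:,:,0]>1.35*i[:,:,2])&(i.sum(2)<230)
    W[c]=near&~pl;M[c]=redd&W[c];print(c,M[c].sum())
for u in(("side","top"),("side",),("top",)):
    p,f=fit(p0,{c:M[c] for c in u},[TONGUE,GRIP],{c:~W[c] for c in u});print(u,p.round(4),round(f),"in plank",rel(p),"rel yaw",np.degrees(p[2]-P[2]).round(2))
    cs=tf(p,np.array([[x,y,0] for x in(-.055,.055) for y in(-.075,.075)]));print([rel(q).tolist() for q in cs])
    if len(u)==2:T=p
print("sieve in plank",rel(S))
d,a=np.cos(T[2]),np.sin(T[2]);v=S[:2]-T[:2];print("sieve in tray",d*v[0]+a*v[1],-a*v[0]+d*v[1])
out=[]
for c in("top","side"):
    im=cv2.resize(cv2.imread(f"pics/{c}4.png"),None,fx=2,fy=2,interpolation=cv2.INTER_CUBIC)
    for p,q in((P,PLANK),(T,BASIN),(T,TONGUE),(T,GRIP)):
        pts=(proj(c,tf(p,q))+.5)*2-.5
        for i in range(8):
            for b in(1,2,4):
                if not i&b:cv2.line(im,tuple(np.round(pts[i]).astype(int)),tuple(np.round(pts[i|b]).astype(int)),(255,255,0),1,cv2.LINE_AA)
    x,y=(240,200) if c=="top" else (300,420);out.append(im[y:y+380,x:x+390])
cv2.imwrite("pics/a5.png",np.hstack(out))
for c in("top","side"):
  camera(c)
  for l in("sieve_mid","whisk_mid","bowl_up_mid","canister_mid"):
    r=find_in(c,l)[:1];print(c,l,[q["extent"] for q in r])
  df=np.abs(I[c][0]-I[c][1]).max(2)*(sil(c,P,[box(-.075,.075,-.31,.31,.062,.18)])>0);print(c,"changed px",(df>40).sum())
E
python3 fin.py
```

```text
side 520
top 229
('side', 'top') [0.7172 0.2305 0.067 ] 243 in plank [0.0096 0.1839] rel yaw 0.96
[[-0.0442, 0.1079], [-0.0467, 0.2579], [0.0658, 0.1098], [0.0633, 0.2598]]
('side',) [0.7172 0.2318 0.068 ] 93 in plank [0.0097 0.1851] rel yaw 1.02
[[-0.044, 0.1092], [-0.0467, 0.2591], [0.066, 0.1111], [0.0633, 0.2611]]
('top',) [0.7362 0.227  0.0246] 141 in plank [0.0283 0.1794] rel yaw -1.47
[[-0.0286, 0.1058], [-0.0247, 0.2558], [0.0814, 0.103], [0.0852, 0.253]]
sieve in plank [0.0063 0.1838]
sieve in tray -0.0032179463754930353 -4.287698511597706e-05
top sieve_mid [[185.1, 134.9, 36.6, 40.4]]
top whisk_mid [[240.3, 132.4, 29.6, 29.8]]
top bowl_up_mid [[278.9, 121.4, 50.7, 47.3]]
top canister_mid [[349.3, 118.0, 31.6, 44.8]]
top changed px 0
side sieve_mid [[203.0, 278.3, 37.6, 44.5]]
side whisk_mid [[226.5, 222.5, 32.2, 49.0]]
side bowl_up_mid [[235.7, 174.9, 48.8, 45.5]]
side canister_mid [[257.6, 145.1, 27.8, 46.1]]
side changed px 154
```

View pics/a5.png

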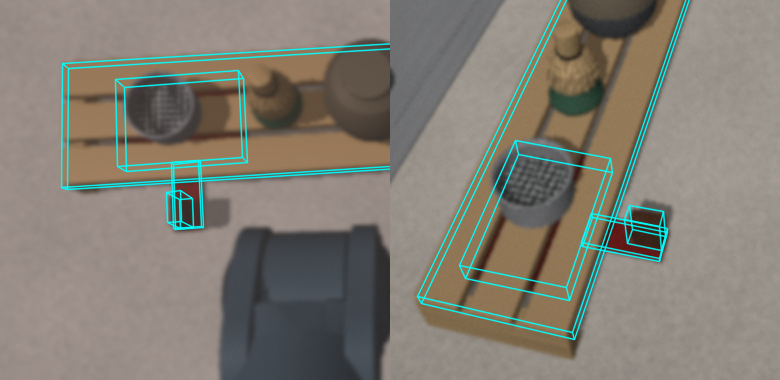

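The top-only fit disagrees (x = 28 mm), but its mask is weak. I'll zoom in on the tongue's front end before deciding.

```bash
python3 - <<'E'
from h import *
out=[]
for c,(x,y) in(("top",(190,180)),("side",(245,300))):
    im=cv2.imread(f"pics/{c}4.png");k=7
    z=cv2.resize(im[y:y+50,x:x+55],None,fx=k,fy=k,interpolation=cv2.INTER_CUBIC)
    z=np.clip(z.astype(float)*1.6,0,255).astype(np.uint8)
    for xc,col in((.717,(255,255,0)),(.712,(0,255,0)),(.727,(255,0,255))):
        q=tf([xc,.2305,.055],np.array([[-.133,.017,.008],[-.133,-.017,.008]]))
        q=(proj(c,q)+.5-[x,y])*k-.5;cv2.line(z,*[tuple(np.round(a).astype(int)) for a in q],col,1)
    out.append(z)
cv2.imwrite("pics/a6.png",np.hstack(out))
E
```

```text
(no output)
```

View pics/a6.png

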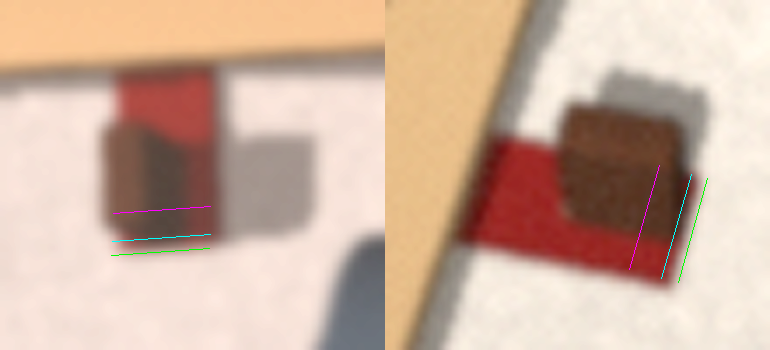

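Both views put the tongue's end at the cyan line, or tray x ≈ 0.717. That leaves about 10 mm of cover at the back of the basin and about 28 mm in front. Handing in.

```bash
python3 -c "
from workcell import *
print(job_done()); print(state()['time'])"
```

```text
the job is handed in; nothing more can be done
None
the job is handed in; nothing more can be done
```

I took the middle-sized red tray by its grip and slid it along the counter, in front of the plank and then straight in under the sieve. I then let go, moved the arm clear and handed the job in; the last clock reading before that was 12.4 s.

**Final position:**
- In plank coordinates, the basin's centre is at about x = +9 mm, y = +184 mm, turned about 1° from the plank.
- The basin's corners lie between x = −47 and +66 mm, against the plank's ±75 mm. The end board is about 30 mm away.
- The sieve's centre is within about 4 mm of the basin's centre, so the whole sieve stands above it. Only the tongue and grip are out in front.

**Other checks:**
- The highest wrist force I read was about 15 N (readings only at the end of each move), while sliding the tray in.
- The sieve is where it was in both cameras. The other three things on the plank I only found again; I took no boxes for them at the start.
- In the top view no pixels above the plank changed. In the side view 154 did; I put that down to red basin showing through the slats but did not confirm it.
- For a few moments before release the tray's weight was partly on the gripper, at a 4 N downward pull, so it may have been lifted by up to about 1 mm.

**What disagreed:** a pose fit from the top camera alone put the basin about 20 mm further back, which would have left it sticking out behind the plank. Its colour mask was weak. A close-up of the tongue's end in both views supported the position above, and the gripper's own travel put it only a few millimetres further forward, so I rejected that fit.

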